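Hold a cup over the bench air nozzle

TASK

Blow the dust out of the aluminium cup: first swing the lever of the air valve to half open (45 degrees), while the cup still stands where it is, and leave the lever there. Then carry the cup, mouth down as it stands, over the wall of the catch pan and hold it level and centred over the nozzle with its rim about a centimetre above the nozzle's mouth; the cup must never touch the pan or the nozzle, and the glue pot and the dropper bottle stay where they are. Finish while holding the cup still in the gripper, hovering there.

Things in the scene. Friction and masses are not known exactly. Their poses are not given: they have to be found in the camera images.
- valve_lever (a joint): angle of the valve's lever about the upright valve axis, in rad: 0 = shut (lever square to the pipe, along the station's +y), 1.571 = fully open (lever in line with the pipe, pointing away from the pan, along the station's -x); it grows anticlockwise seen from above, half open is 0.785. It stays where it is left; moving it takes about 2 N at the grip.
- lever_grip (a point): middle of the grippable part of the lever's black handle, 50 mm out from the valve axis and 60 mm above the bench. The handle is a level bar 12 mm wide, 16 mm high and 52 mm long (it spans 18 to 70 mm from the axis), free all round and beneath; y axis = outward along the lever, z up.
- valve_axis (a point): point on the upright axis of the brass valve, at the lever's height, 60 mm above the bench; it is fixed to the air station, 150 mm in front of the nozzle (towards the station's -x). Same axes as the station: x from the valve along the pipe to the nozzle, z up.
- nozzle_mouth (a point): centre of the mouth (top) of the upright brass air nozzle, 62 mm above the bench, 14 mm across; it stands in the middle of an open square sheet-metal catch pan, 150 mm by 150 mm outside, walls 71 mm high and 3 mm thick. Pan, pipe and valve are one fixed station. Axes: x from the valve to the nozzle, y to the left, z up.
- cup_center (a point): centre, half-way up, of the plain pale aluminium cup that stands mouth down: round, 57 mm across, 48 mm high, about 60 g; its rim is 24 mm below this point. z up (towards its closed end); round, so its yaw does not matter. The cup, the glue pot and the dropper bottle trade places from run to run.
- paste_pot_center (a point): centre, half-way up, of the small amber glue pot with a black lid, 42 mm across, 54 mm high; not to be moved.
- dropper_center (a point): centre, half-way up, of the translucent dropper bottle with a pointed tip, 30 mm across, 86 mm high; not to be moved.
Not all that is in view belongs to the job. Of the things like the part that bears cup_center, leave any that is green, pink or purple; of the rest the larger one is meant.

How it is judged:
By the outcome, as a careful person would: the job done as asked, in the order asked, and still so for the second after the job is handed in, while the arm keeps its last pose, push and grip.
It also fails if it takes over 58 s, if anything falls off the work surface, if the arm or the gripper's body presses on something with over 40 N, if the wrist force passes 120 N, or if a joint passes its speed limit or range.

ROBOT

A 7-joint arm with a two-finger parallel gripper is mounted at the origin on the work surface; the furniture and walls round the work are solid. World frame = base frame: x ahead of the robot, y to its left, z up, the work surface at z = 0. Lengths are in m, angles in rad, forces in N, time in s.
With the tool pointing down it reaches from about 0.4 to 0.85 m from the base axis. Payload 10.4 kg.
Tool frame: the origin (TCP) lies between the finger pads; the fingertips stand 8 mm ahead of it and the grasp point (between the pads) lies 11 mm behind it (tips_ahead is the distance from the TCP to the fingertips, in m); z points along the fingers, y is the line along which they close (so a half turn about z gives the same grasp; the last joint's range is limited). The gripper opens to 87 mm and grips with 3 to 60 N. Pads are 19 mm wide; open, the fingers measure 117 mm over their backs; the gripper's body (75 mm by 190 mm) begins 51 mm behind the grasp point.
Start: joints at [-1.299, 0.332, -0.065, 1.46, 0.022, 1.35, -0.088], TCP at [0.182, 0.598, 0.231] pointing down, gripper open.
Joint ranges: [-2.6, 2.6], [-0.5, 2.12], [-1.47, 1.34], [0.16, 2.42], [-1.27, 4.41], [0.06, 2.06], [-2.6, 2.6]. Speed limits (rad/s): [2.22, 2.22, 2.79, 2.79, 3.14, 3.14, 3.14].

INTERFACE

Orientations are given as [roll, pitch, yaw] about the fixed x, y, z axes, in that order (R = Rz(yaw) Ry(pitch) Rx(roll)).
In Python, from cell import get_obs, read_camera, sign_off, trace, tips_ahead gives the robot as it stands.
- The arm moves only by the shell command python3 -m crank 'ROWS' [FORCE]. ROWS is JSON, a list of rows, each an object with "grip": the opening, from 0 (shut) to 1 (fully open); "translation": the shift along the tool's x, y, z in mm, a list of three; "dr": the turn, a rotation vector about the tool's x, y, z in degrees, a list of three. In form: [{"grip": grip, "translation": [tx, ty, tz], "dr": [ax, ay, az]}, ...]. A call has 1 to 20 rows; each row is the pose to reach, as a shift and turn from the pose commanded when the call began, along the tool's axes at that moment; what a row does not reach only later rows make up. A row lasts 1/12 s, in which the tool goes at most 41.7 mm and 7.16 degrees, less where a joint would pass 70% of its speed; a pose out of reach is approached as far as the arm can. A call with a gripper value outside its range is refused whole. The fingers move at their own pace and stop on an object; FORCE is the grip in N (left out, the last holds). Time passes only in rows, so rows that repeat a pose let the fingers close. It gives the time, the measured TCP pose, the force, the opening and the grip force at its end, in the units of the state.
- get_obs(): the state, without advancing time (a new reading comes with each control period).
- read_camera(name): name is "side" or "top" or "wrist"; returns a dict with "image" (480x640x3 uint8, red, green, blue), "z_map" (480x640 float32, m along the optical axis (not along the pixel's ray), 0 where there is no reading), "camera_matrix" (3x3 intrinsics, pixels), "world_from_camera" (4x4, takes a point from camera to world coordinates). Camera axes: x right, y down, z forward; pixel columns grow to the right and rows downward; lengths in m; the calibration is good to about 2 mm. The wrist camera is an equidistant fisheye: a pixel r from the principal point sees the ray r / f radians off the axis. A picture is of the moment at which its call begins.
- sign_off(): hands the job in; it is judged then, once.
Trained networks look in a picture, given as the dict that the camera call returned (one of the last four; its "shot" number tells which), for a name from the list of things; names that differ only in an ending like _2 or _b are one class to them, and where a whole thing is asked for, a point or a joint stands for the part that bears it (a point fixed in the world has none). Each returns a list of dicts, best first, with "conf" (0 to 1); they miss things now and then, are a little off and sometimes report something else, mostly with a low value. They report only what shows in the picture. A call takes as long as a camera call. They do not tell look-alikes from the thing itself.
- trace(picture, target): "mask" (480x640 bool, what is visible of it) and "box" ([left, top, right, bottom] in pixels, round what is visible of it).
The state is a dict: "time_s": time; "qpos": joint angles; "qvel": joint speeds; "joint_torque": joint torques, N m; "eef_pos": TCP position; "orientation": TCP orientation; "ft_force": force on the tool from outside, world axes, zero at the start; "torque": the same for the moment, N m; "grip_width": finger opening in m; "grasp_force": force on a finger pad.
Only numpy, scipy, OpenCV 4.12 (cv2) and the standard library are available. Lean on these libraries where they do the work, as an engineer would, in place of code of your own. Each camera call takes 0.05 s, during which the arm holds its last target. There are 200 camera calls.

## Working session

There is one attempt and no reset: what is moved stays moved. The work goes in short steps, Python scripts to look and compute and a shell command to move; the robot and the scene stay as the last step left them, time stands still between calls to the robot, and variables do not carry over. Pictures are saved under pics/ and viewed, at most 10 in all, crops included, and the job is handed in when it is done.

```bash
mkdir -p pics; cat > h.py <<'E'
import numpy as np, cv2
from cell import get_obs, read_camera, trace
def pts(p, mask=None):
    z=p["z_map"]; K=p["camera_matrix"]; T=p["world_from_camera"]
    v,u=np.nonzero((z>0)&(mask if mask is not None else True)); d=z[v,u]
    c=np.c_[(u-K[0,2])/K[0,0]*d,(v-K[1,2])/K[1,1]*d,d]
    return c@T[:3,:3].T+T[:3,3],u,v
def save(p,n,crop=None,s=1):
    im=p["image"][...,::-1]
    if crop: im=im[crop[1]:crop[3],crop[0]:crop[2]]
    cv2.imwrite(f"pics/{n}.png",cv2.resize(im,None,fx=s,fy=s))
E
python3 - <<'E'
from h import *
for n in("top","side"):
    p=read_camera(n); save(p,n+"0")
    for t in("valve_lever","lever_grip","cup_center","paste_pot_center","dropper_center"):
        for r in trace(p,t)[:3]:
            if r["mask"].any():
                P,_,_=pts(p,r["mask"]); print(n,t,round(r["conf"],2),np.round(r["box"]),np.percentile(P,[2,50,98],axis=0).round(3).tolist() if len(P) else None)
print(get_obs())
E
```

```text
top valve_lever 0.58 [392. 275. 436. 290.] [[0.428, -0.263, 0.048], [0.437, -0.228, 0.064], [0.448, -0.19, 0.069]]
top lever_grip 0.54 [390. 276. 436. 291.] [[0.429, -0.264, 0.044], [0.437, -0.229, 0.064], [0.448, -0.19, 0.069]]
top cup_center 0.98 [198. 214. 221. 237.] [[0.535, 0.121, 0.006], [0.552, 0.139, 0.033], [0.571, 0.159, 0.037]]
top cup_center 0.76 [182. 179. 206. 199.] [[0.602, 0.151, 0.008], [0.618, 0.167, 0.032], [0.638, 0.186, 0.035]]
top cup_center 0.67 [223. 157. 256. 191.] [[0.622, 0.057, -0.002], [0.646, 0.082, 0.046], [0.683, 0.11, 0.05]]
top paste_pot_center 0.77 [303. 183. 326. 205.] [[0.585, -0.076, 0.003], [0.6, -0.056, 0.051], [0.622, -0.037, 0.055]]
top dropper_center 0.52 [252. 271. 276. 293.] [[0.43, 0.026, 0.007], [0.445, 0.04, 0.051], [0.46, 0.058, 0.082]]
top dropper_center 0.52 [389. 152. 481. 306.] [[0.427, -0.354, -0.002], [0.584, -0.273, 0.004], [0.668, -0.198, 0.071]]
side valve_lever 0.61 [244. 175. 286. 186.] [[0.431, -0.263, 0.047], [0.441, -0.224, 0.06], [0.451, -0.189, 0.069]]
side lever_grip 0.84 [240. 172. 288. 189.] [[0.432, -0.262, 0.049], 
[... 647 characters left out ...]
rray([-1.29857422,  0.33218911, -0.06468733,  1.46012703,  0.02162885,
        1.34990276, -0.08849205]), 'qvel': array([ 1.05071872e-04, -3.30015528e-04, -1.23162872e-03,  8.84867296e-04,
       -7.98569734e-04,  1.10241905e-03,  1.75574432e-05]), 'joint_torque': array([-7.11222165e-04, -6.22748780e+01,  2.42877641e-02, -3.89990687e+01,
       -6.11710176e-02,  3.18907911e-02,  5.06047172e-05]), 'eef_pos': array([0.18160858, 0.59804258, 0.23056939]), 'orientation': array([3.14152246e+00, 1.51679666e-05, 2.84677665e+00]), 'ft_force': array([-0.04272435,  0.1262051 ,  0.50972221]), 'torque': array([ 0.04015333, -0.03900201,  0.00926432]), 'grasp_force': 0.0, 'grip_width': 0.08708136793156769}
```

View pics/top0.png

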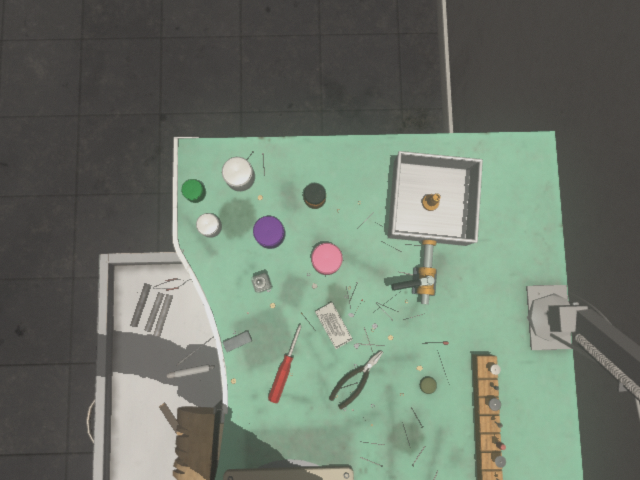

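View pics/side0.png

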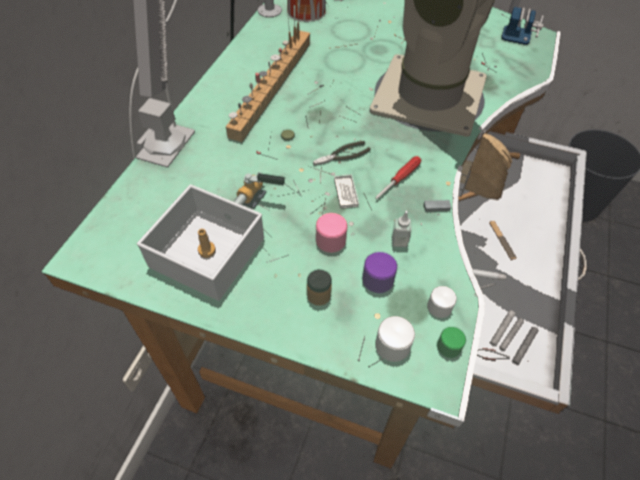

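Candidates for the cup (top view): large white (237,172), small white (207,225), green (193,190), purple (268,232) and pink (327,258). By the description I choose the large white one at (237,172). The lever is at (405,282) pointing +y, and the pan and nozzle are at (432,200).

```bash
python3 - <<'E'
from h import *
for n in("top","side"):
    p=read_camera(n); P,u,v=pts(p)
    if n=="top": save(p,"cupcrop",(170,140,300,270),4)
    def box(s,name):
        q=P[s].astype(np.float32); r=cv2.minAreaRect(q[:,:2]); c=cv2.minEnclosingCircle(q[:,:2]); print(n,name,len(q),np.round(r[0],4),np.round(r[1],4),round(r[2],2),'circ',np.round(c[0],4),round(c[1],4),'z',np.median(q[:,2]).round(4))
    def near(x,y,r,a,b): return (np.hypot(P[:,0]-x,P[:,1]-y)<r)&(P[:,2]>a)&(P[:,2]<b)
    box(near(.655,.085,.045,.044,.053),"cup")
    box((P[:,0]>.49)&(P[:,0]<.69)&(P[:,1]<-.16)&(P[:,1]>-.38)&(P[:,2]>.066)&(P[:,2]<.076),"pan")
    box(near(.585,-.278,.04,.05,.07),"nozzle")
    box(near(.44,-.225,.045,.06,.075),"lever")
    box(near(.445,-.27,.05,.03,.09),"valve")
    box(near(.61,-.055,.03,.05,.06),"pot")
    box(near(.45,.042,.03,.05,.09),"drop")
    print(p["world_from_camera"][:3,3])
E
```

```text
Traceback (most recent call last):
cv2.error: OpenCV(4.12.0) /io/opencv/modules/imgproc/src/convhull.cpp:143: error: (-215:Assertion failed) total >= 0 && (depth == CV_32F || depth == CV_32S) in function 'convexHull'
```

View pics/cupcrop.png

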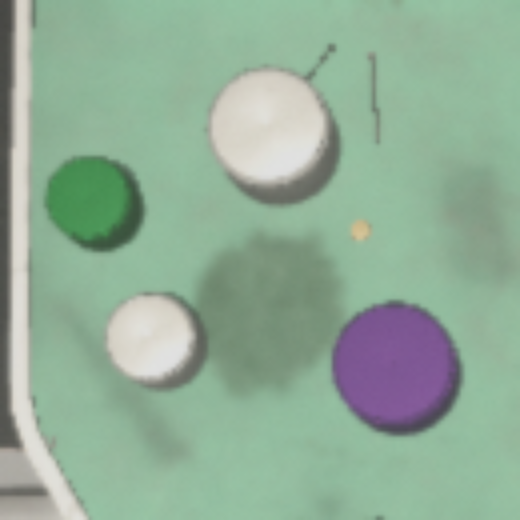

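The crop shows the large pale cup at (237,172). The small pale one at (207,225) is clearly smaller, so the choice stands.

```bash
python3 - <<'E'
from h import *
for n in("top","side"):
    p=read_camera(n); P,u,v=pts(p)
    def box(s,name):
        q=np.ascontiguousarray(P[s],dtype=np.float32)
        if len(q)<4: print(n,name,len(q)); return
        xy=np.ascontiguousarray(q[:,:2]); r=cv2.minAreaRect(xy); c=cv2.minEnclosingCircle(xy); print(n,name,len(q),np.round(r[0],4),np.round(r[1],4),round(r[2],2),'circ',np.round(c[0],4),round(c[1],4),'z',np.median(q[:,2]).round(4))
    def near(x,y,r,a,b): return (np.hypot(P[:,0]-x,P[:,1]-y)<r)&(P[:,2]>a)&(P[:,2]<b)
    box(near(.655,.085,.045,.044,.053),"cup")
    box((P[:,0]>.49)&(P[:,0]<.69)&(P[:,1]<-.16)&(P[:,1]>-.38)&(P[:,2]>.066)&(P[:,2]<.076),"pan")
    box(near(.585,-.278,.04,.05,.07),"nozzle")
    box(near(.44,-.225,.045,.06,.075),"lever")
    box(near(.445,-.27,.05,.03,.09),"valve")
    box(near(.61,-.055,.03,.05,.06),"pot")
    box(near(.45,.042,.03,.05,.09),"drop")
    print(p["world_from_camera"][:3,3])
E
```

```text
top cup 644 [0.6499 0.0852] [0.0545 0.0534] 43.47 circ [0.6496 0.0849] 0.0282 z 0.0465
top pan 1024 [ 0.591  -0.2762] [0.1533 0.1531] 83.04 circ [ 0.5909 -0.2759] 0.1062 z 0.0689
top nozzle 49 [ 0.5904 -0.2753] [0.0139 0.0134] 69.76 circ [ 0.5908 -0.2755] 0.0074 z 0.057
top lever 207 [ 0.437  -0.2246] [0.0118 0.0723] 8.9 circ [ 0.4356 -0.2248] 0.0363 z 0.0656
top valve 500 [ 0.448  -0.2592] [0.0518 0.0808] 52.39 circ [ 0.4477 -0.261 ] 0.0465 z 0.0373
top pot 307 [ 0.6039 -0.0571] [0.0369 0.038 ] 42.11 circ [ 0.6049 -0.0573] 0.02 z 0.0524
top drop 166 [0.4462 0.0428] [0.0269 0.0272] 19.28 circ [0.446  0.0429] 0.0171 z 0.0609
[ 0.41217221 -0.0571436   1.00861956]
side cup 919 [0.6523 0.0849] [0.055  0.0546] 35.79 circ [0.6521 0.085 ] 0.0282 z 0.0468
side pan 1078 [ 0.592  -0.2761] [0.1545 0.154 ] 82.91 circ [ 0.5918 -0.2769] 0.1067 z 0.0693
side nozzle 77 [ 0.5932 -0.2757] [0.0142 0.0141] 81.82 circ [ 0.5926 -0.2757] 0.0084 z 0.0567
side lever 180 [ 0.4397 -0.2234] [0.0152 0.0703] 6.81 circ [ 0.4406 -0.2233] 0.0357 z 0.066
side valve 411 [ 0.4483 -0.2557] [0.0483 0.0745] 49.41 circ [ 0.4483 -0.2557] 0.0445 z 0.044
side pot 378 [ 0.6071 -0.057 ] [0.0375 0.0383] 85.14 circ [ 0.6064 -0.0568] 0.0203 z 0.0527
side drop 196 [0.4498 0.0436] [0.0279 0.027 ] 16.59 circ [0.4479 0.0446] 0.0174 z 0.0607
[1.0223044  0.08218363 0.74801022]
```

Position checks agree: the pan is square and centred on the nozzle, with station yaw about -7°. Lever direction is about 97°, so it is already about 15° open. I'm adding a helper that converts goals into tool-axis shifts.

```bash
cat >> h.py <<'E'
from scipy.spatial.transform import Rotation as Ro
def go(*goals):
    o=get_obs(); R=Ro.from_euler("xyz",o["orientation"])
    for x,y,z,yaw in goals:
        t=R.inv().apply(np.array([x,y,z])-o["eef_pos"])*1000
        d=(R.inv()*Ro.from_euler("xyz",[np.pi,0,np.radians(yaw)])).as_rotvec(degrees=True)
        print(np.round(t,1),np.round(d,1))
E
python3 -c "
from h import *
go((.5,.2,.23,130),(.436,-.208,.16,97.6))"
```

```text
[-420.4 -288.4    0.6] [ 0.  -0.  33.1]
[-477.6 -697.4   70.5] [ 0.  -0.  65.5]
```

```bash
python3 -m crank '[{"grip":0.5,"translation":[-420,-288,0],"dr":[0,0,33]},{"grip":0.5,"translation":[-420,-288,0],"dr":[0,0,33]},{"grip":0.5,"translation":[-420,-288,0],"dr":[0,0,33]},{"grip":0.5,"translation":[-420,-288,0],"dr":[0,0,33]},{"grip":0.5,"translation":[-420,-288,0],"dr":[0,0,33]},{"grip":0.5,"translation":[-420,-288,0],"dr":[0,0,33]},{"grip":0.5,"translation":[-420,-288,0],"dr":[0,0,33]},{"grip":0.5,"translation":[-420,-288,0],"dr":[0,0,33]},{"grip":0.5,"translation":[-420,-288,0],"dr":[0,0,33]},{"grip":0.5,"translation":[-420,-288,0],"dr":[0,0,33]},{"grip":0.5,"translation":[-420,-288,0],"dr":[0,0,33]},{"grip":0.5,"translation":[-420,-288,0],"dr":[0,0,33]},{"grip":0.5,"translation":[-420,-288,0],"dr":[0,0,33]},{"grip":0.5,"translation":[-420,-288,0],"dr":[0,0,33]}]'
python3 -c "
from h import *
print(get_obs()['qpos'])
go((.436,-.208,.16,97.6))"
```

```text
time_s: 1.92
eef_pos: [0.5018, 0.1967, 0.2308]
orientation: [3.141, 0.001, 2.264]
ft_force: [0.5, 0.1, -0.4]
grip_width: 0.0434
grasp_force: 0.0
[-0.78283063  0.137706    0.3576476   1.70850574 -0.0486983   1.30366887
  0.27818771]
[-269.  -309.4   71. ] [ 0.   0.1 32.1]
```

```bash
python3 -m crank '[{"grip":0.5,"translation":[-269,-309,71],"dr":[0,0,32]},{"grip":0.5,"translation":[-269,-309,71],"dr":[0,0,32]},{"grip":0.5,"translation":[-269,-309,71],"dr":[0,0,32]},{"grip":0.5,"translation":[-269,-309,71],"dr":[0,0,32]},{"grip":0.5,"translation":[-269,-309,71],"dr":[0,0,32]},{"grip":0.5,"translation":[-269,-309,71],"dr":[0,0,32]},{"grip":0.5,"translation":[-269,-309,71],"dr":[0,0,32]},{"grip":0.5,"translation":[-269,-309,71],"dr":[0,0,32]},{"grip":0.5,"translation":[-269,-309,71],"dr":[0,0,32]},{"grip":0.5,"translation":[-269,-309,71],"dr":[0,0,32]},{"grip":0.5,"translation":[-269,-309,71],"dr":[0,0,32]},{"grip":0.5,"translation":[-269,-309,71],"dr":[0,0,32]},{"grip":0.5,"translation":[-269,-309,71],"dr":[0,0,32]},{"grip":0.5,"translation":[-269,-309,71],"dr":[0,0,32]}]'
python3 - <<'E'
from h import *
p=read_camera("wrist"); save(p,"w1"); T=p["world_from_camera"];K=p["camera_matrix"]
# lever direction from wrist depth (fisheye)
z=p["z_map"]; v,u=np.nonzero(z>0); dx,dy=(u-K[0,2])/K[0,0],(v-K[1,2])/K[1,1]; r=np.hypot(dx,dy)+1e-9
ok=r<1.3; u,v,dx,dy,r=[a[ok] for a in(u,v,dx,dy,r)]; d=z[v,u]
c=np.c_[dx/r*np.tan(r)*d,dy/r*np.tan(r)*d,d]; P=c@T[:3,:3].T+T[:3,3]
A=np.array([.4426,-.2577]); s=(np.abs(P[:,2]-.067)<.004)&(np.hypot(*(P[:,:2]-A).T)<.085)&(P[:,1]>-.235)
q=np.ascontiguousarray(P[s][:,:2],dtype=np.float32); print(len(q)); 
if len(q)>5: print(cv2.minAreaRect(q), np.median(P[s][:,2]), cv2.fitLine(q,cv2.DIST_L2,0,.01,.01).ravel())
for m in trace(p,"lever_grip")[:2]: print(m["conf"],m["box"])
go((.436,-.208,.049,97.6))
E
```

```text
time_s: 3.08
eef_pos: [0.4375, -0.2025, 0.1596]
orientation: [3.141, -0.001, 1.715]
ft_force: [0.3, 0.6, -0.1]
grip_width: 0.0438
grasp_force: 0.0
1031
((0.4347192049026489, -0.2127087116241455), (0.011217070743441582, 0.0458037368953228), 8.316810607910156) 0.06766992790448292 [ 0.15651408 -0.9876757   0.43480903 -0.21170372]
0.79 [306.0, 219.4, 326.7, 301.0]
[ -5.   -2.2 110.6] [ 0.  -0.   0.7]
```

View pics/w1.png

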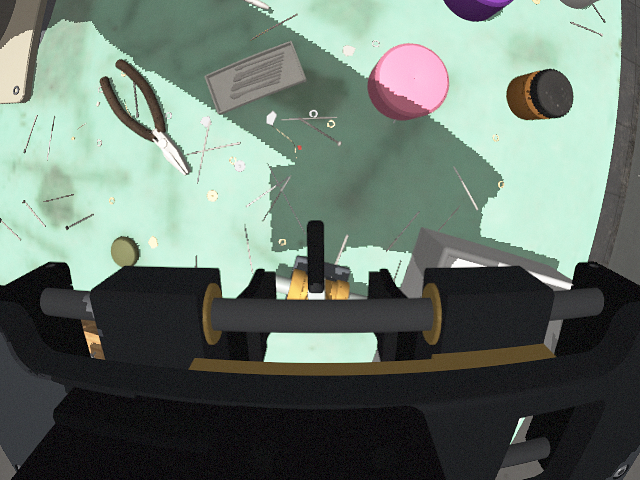

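The wrist view shows the lever at (315,255) between the fingers. Its direction is 98.6°, so it is about 15.6° open, and 45° corresponds to a direction of 128°. Now descending.

```bash
python3 -c "
from h import *
go((.4345,-.2091,.049,98.6))"
```

```text
[ -5.9  -3.9 110.6] [ 0.  -0.  -0.3]
```

```bash
python3 -m crank '[{"grip":0.5,"translation":[-6,-4,60],"dr":[0,0,0]},{"grip":0.5,"translation":[-6,-4,60],"dr":[0,0,0]},{"grip":0.5,"translation":[-6,-4,85],"dr":[0,0,0]},{"grip":0.5,"translation":[-6,-4,110.5],"dr":[0,0,0]},{"grip":0.5,"translation":[-6,-4,110.5],"dr":[0,0,0]},{"grip":0.5,"translation":[-6,-4,110.5],"dr":[0,0,0]}]' 10
python3 -c "
from h import *
go((.4345,-.2091,.049,98.6))"
```

```text
time_s: 3.68
eef_pos: [0.4332, -0.2101, 0.0487]
orientation: [-3.139, -0.0, 1.713]
ft_force: [-0.3, -0.1, 1.2]
grip_width: 0.0436
grasp_force: 0.0
[ 0.8  1.5 -0.3] [-0.1 -0.  -0.4]
```

Tracking is good, so close on the bar.

```bash
python3 -m crank '[{"grip":0.1,"translation":[1,1.5,0],"dr":[0,0,0]},{"grip":0.05,"translation":[1,1.5,0],"dr":[0,0,0]},{"grip":0.05,"translation":[1,1.5,0],"dr":[0,0,0]},{"grip":0.05,"translation":[1,1.5,0],"dr":[0,0,0]},{"grip":0.05,"translation":[1,1.5,0],"dr":[0,0,0]}]' 10
python3 -c "
from h import *
c=lambda a:(.442+.05*np.cos(np.radians(a)),-.2585+.05*np.sin(np.radians(a)),.049,a)
go(*[c(a) for a in (98.6,103,108,113,118,123,128,129)])"
```

```text
time_s: 4.1
eef_pos: [0.4354, -0.2096, 0.0496]
orientation: [3.14, -0.0, 1.712]
ft_force: [-0.5, 0.8, -0.0]
grip_width: 0.0178
grasp_force: 0.0
[ 0.7 -0.8  0.6] [ 0.1 -0.  -0.5]
[ 0.5 -4.6  0.6] [ 0.1  0.  -4.9]
[-0.  -9.   0.6] [ 0.1  0.  -9.9]
[ -1.  -13.2   0.6] [  0.1   0.  -14.9]
[ -2.3 -17.4   0.6] [  0.1   0.  -19.9]
[ -3.9 -21.4   0.6] [  0.1   0.  -24.9]
[ -6.  -25.3   0.6] [  0.1   0.  -29.9]
[ -6.4 -26.    0.6] [  0.1   0.  -30.9]
```

```bash
python3 -m crank '[{"grip":0.05,"translation":[0,-0.5,0],"dr":[0,0,0]},{"grip":0.05,"translation":[0,-0.5,0],"dr":[0,0,0]},{"grip":0.05,"translation":[0,-0.5,0],"dr":[0,0,0]},{"grip":0.05,"translation":[0.5,-4.5,0.5],"dr":[0,0,-5]},{"grip":0.05,"translation":[0,-9,0.5],"dr":[0,0,-10]},{"grip":0.05,"translation":[-1,-13,0.5],"dr":[0,0,-15]},{"grip":0.05,"translation":[-2.3,-17.4,0.5],"dr":[0,0,-20]},{"grip":0.05,"translation":[-4,-21.4,0.5],"dr":[0,0,-25]},{"grip":0.05,"translation":[-6,-25.3,0.5],"dr":[0,0,-30]},{"grip":0.05,"translation":[-6,-25.3,0.5],"dr":[0,0,-30]},{"grip":0.05,"translation":[-6,-25.3,0.5],"dr":[0,0,-30]},{"grip":0.05,"translation":[-6,-25.3,0.5],"dr":[0,0,-30]}]' 10
python3 -c "
from h import *
c=lambda a:(.442+.05*np.cos(np.radians(a)),-.2585+.05*np.sin(np.radians(a)),.049,a)
go(c(128))"
```

```text
time_s: 5.1
eef_pos: [0.4111, -0.2197, 0.0491]
orientation: [3.141, 0.001, 2.235]
ft_force: [-2.2, 0.5, 9.9]
grip_width: 0.0114
grasp_force: 10.0
[0.3 0.5 0.1] [0.  0.  0.1]
```

```bash
python3 -m crank '[{"grip":0.5,"translation":[0,0,0],"dr":[0,0,0]},{"grip":0.5,"translation":[0,0,0],"dr":[0,0,0]},{"grip":0.5,"translation":[0,0,0],"dr":[0,0,0]},{"grip":0.5,"translation":[0,0,-30],"dr":[0,0,0]},{"grip":0.5,"translation":[0,0,-70],"dr":[0,0,0]},{"grip":0.5,"translation":[0,0,-110],"dr":[0,0,0]},{"grip":0.5,"translation":[0,0,-110],"dr":[0,0,0]},{"grip":0.5,"translation":[0,0,-110],"dr":[0,0,0]}]'
cat >> h.py <<'E'
def wpts(p):
    T=p["world_from_camera"];K=p["camera_matrix"];z=p["z_map"]; v,u=np.nonzero(z>0); dx,dy=(u-K[0,2])/K[0,0],(v-K[1,2])/K[1,1]; r=np.hypot(dx,dy)+1e-9
    ok=r<1.3; u,v,dx,dy,r=[a[ok] for a in(u,v,dx,dy,r)]; d=z[v,u]
    return np.c_[dx/r*np.tan(r)*d,dy/r*np.tan(r)*d,d]@T[:3,:3].T+T[:3,3],u,v
E
python3 - <<'E'
from h import *
p=read_camera("wrist"); save(p,"w2"); P,u,v=wpts(p); A=np.array([.442,-.2585])
D=P[:,:2]-A; r=np.hypot(*D.T); a=np.degrees(np.arctan2(D[:,1],D[:,0]))
s=(np.abs(P[:,2]-.067)<.004)&(r>.025)&(r<.08)&(a>60)
q=np.ascontiguousarray(P[s][:,:2],dtype=np.float32); print("wrist",len(q),cv2.minAreaRect(q),cv2.fitLine(q,cv2.DIST_L2,0,.01,.01).ravel(),np.median(a[s]))
p=read_camera("side"); save(p,"s2",(180,130,320,300),4); P,u,v=pts(p)
s=(P[:,0]>.49)&(P[:,0]<.69)&(P[:,1]<-.16)&(P[:,1]>-.38)&(P[:,2]>.066)&(P[:,2]<.076)
print(cv2.minAreaRect(np.ascontiguousarray(P[s][:,:2],dtype=np.float32)))
D=P[:,:2]-A; r=np.hypot(*D.T); a=np.degrees(np.arctan2(D[:,1],D[:,0]))
s=(np.abs(P[:,2]-.066)<.006)&(r>.025)&(r<.08)&(a>60)
q=np.ascontiguousarray(P[s][:,:2],dtype=np.float32); print("side",len(q)); 
if len(q)>10: print(cv2.minAreaRect(q),cv2.fitLine(q,cv2.DIST_L2,0,.01,.01).ravel(),np.median(a[s]))
E
```

```text
time_s: 5.77
eef_pos: [0.4121, -0.2194, 0.1604]
orientation: [3.138, 0.003, 2.236]
ft_force: [0.4, -0.5, -0.8]
grip_width: 0.0431
grasp_force: 0.0
wrist 1085 ((0.4125176668167114, -0.22192665934562683), (0.011893797665834427, 0.04482728987932205), 38.32704544067383) [ 0.62324923 -0.7820233   0.4120454  -0.22102107] 128.57188533799027
((0.5920459628105164, -0.2762737572193146), (0.15431882441043854, 0.15419477224349976), 82.97964477539062)
side 155
((0.414890855550766, -0.22022084891796112), (0.015006816945970058, 0.04456669092178345), 37.096431732177734) [ 0.63020176 -0.77643144  0.41668633 -0.21966971] 122.18974392417961
```

View pics/w2.png

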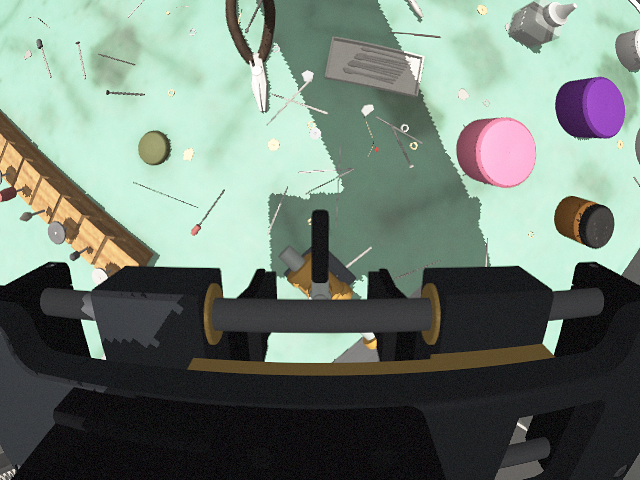

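The lever is off the gripper at about 128.4° (45.4° open). The other items are untouched. Next, go above the cup.

```bash
python3 -c "
from h import *
go((.651,.085,.15,128))"
```

```text
[ 90.5 376.8   7.9] [-0.  -0.   0.1]
```

```bash
python3 -m crank '[{"grip":1,"translation":[90,377,8],"dr":[0,0,0]},{"grip":1,"translation":[90,377,8],"dr":[0,0,0]},{"grip":1,"translation":[90,377,8],"dr":[0,0,0]},{"grip":1,"translation":[90,377,8],"dr":[0,0,0]},{"grip":1,"translation":[90,377,8],"dr":[0,0,0]},{"grip":1,"translation":[90,377,8],"dr":[0,0,0]},{"grip":1,"translation":[90,377,8],"dr":[0,0,0]},{"grip":1,"translation":[90,377,8],"dr":[0,0,0]},{"grip":1,"translation":[90,377,8],"dr":[0,0,0]},{"grip":1,"translation":[90,377,8],"dr":[0,0,0]},{"grip":1,"translation":[90,377,8],"dr":[0,0,0]},{"grip":1,"translation":[90,377,8],"dr":[0,0,0]},{"grip":1,"translation":[90,377,8],"dr":[0,0,0]},{"grip":1,"translation":[90,377,8],"dr":[0,0,0]}]'
python3 - <<'E'
from h import *
p=read_camera("wrist"); save(p,"w3"); P,u,v=wpts(p)
s=(np.abs(P[:,2]-.048)<.003)&(np.hypot(P[:,0]-.651,P[:,1]-.085)<.045)
q=np.ascontiguousarray(P[s][:,:2],dtype=np.float32); print(len(q),cv2.minAreaRect(q),cv2.minEnclosingCircle(q),np.median(P[s][:,2]))
go((.651,.085,.019,128))
E
```

```text
time_s: 7.03
eef_pos: [0.6512, 0.0825, 0.15]
orientation: [-3.14, -0.0, 2.234]
ft_force: [-0.4, 0.3, 1.1]
grip_width: 0.0871
grasp_force: 0.0
4373 ((0.6501635313034058, 0.08335158228874207), (0.05442526564002037, 0.05539575219154358), 8.211207389831543) ((0.6498497724533081, 0.08377648890018463), 0.028213905170559883) 0.04760412237072714
[  2.    1.2 131.4] [-0. -0. -0.]
```

View pics/w3.png

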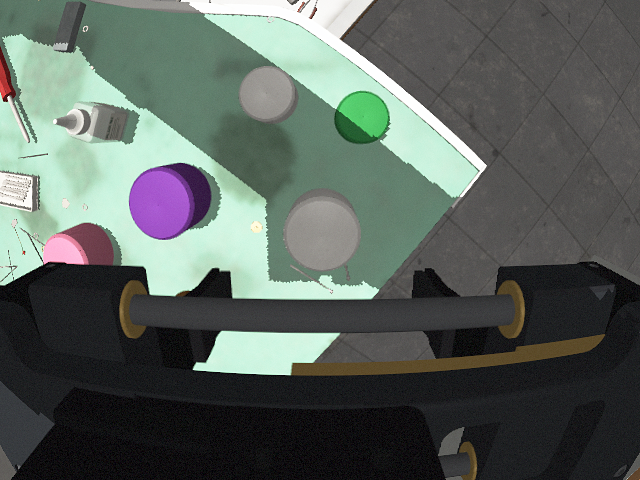

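The cup is centred between the fingers at (322,230) and the look-alikes are clear. Its centre is (0.650, 0.084). Descend and grip.

```bash
python3 -m crank '[{"grip":1,"translation":[2,0,40],"dr":[0,0,0]},{"grip":1,"translation":[2,0,80],"dr":[0,0,0]},{"grip":1,"translation":[2,0,110],"dr":[0,0,0]},{"grip":1,"translation":[2,0,131],"dr":[0,0,0]},{"grip":1,"translation":[2,0,131],"dr":[0,0,0]},{"grip":1,"translation":[2,0,131],"dr":[0,0,0]},{"grip":0.6,"translation":[2,0,131],"dr":[0,0,0]},{"grip":0.6,"translation":[2,0,131],"dr":[0,0,0]},{"grip":0.55,"translation":[2,0,131],"dr":[0,0,0]},{"grip":0.55,"translation":[2,0,131],"dr":[0,0,0]},{"grip":0.5,"translation":[2,0,131],"dr":[0,0,0]},{"grip":0.5,"translation":[2,0,131],"dr":[0,0,0]},{"grip":0.5,"translation":[2,0,131],"dr":[0,0,0]},{"grip":0.5,"translation":[2,0,131],"dr":[0,0,0]}]' 20
```

```text
time_s: 8.25
eef_pos: [0.6508, 0.0859, 0.0201]
orientation: [3.141, -0.0, 2.236]
ft_force: [-2.6, 0.1, 6.7]
grip_width: 0.0564
grasp_force: 20.0
```

```bash
python3 -m crank '[{"grip":0.5,"translation":[0,0,-20],"dr":[0,0,0]},{"grip":0.5,"translation":[0,0,-50],"dr":[0,0,0]},{"grip":0.5,"translation":[0,0,-90],"dr":[0,0,0]},{"grip":0.5,"translation":[0,0,-125],"dr":[0,0,0]},{"grip":0.5,"translation":[0,0,-140],"dr":[0,0,0]},{"grip":0.5,"translation":[0,0,-140],"dr":[0,0,0]},{"grip":0.5,"translation":[0,0,-140],"dr":[0,0,0]},{"grip":0.5,"translation":[0,0,-140],"dr":[0,0,0]}]'
python3 - <<'E'
from h import *
o=get_obs(); e=o["eef_pos"]; R=Ro.from_euler("xyz",o["orientation"])
for n in("wrist","side","top"):
    p=read_camera(n); P,u,v=(wpts if n=="wrist" else pts)(p)
    t=R.inv().apply(P-e); 
    s=(np.hypot(t[:,0],t[:,1])<.034)&(P[:,2]>e[2]-.03)&(P[:,2]<e[2]+.04)&(np.abs(t[:,1])<.026)
    z=P[s][:,2]; print(n,s.sum(),np.percentile(z,[1,50,99]).round(4)-e[2] if s.any() else "", np.percentile(t[s],[1,50,99],axis=0).round(4).tolist() if s.any() else "")
    top=s&(P[:,2]>e[2]+.024)&(P[:,2]<e[2]+.034)
    if top.sum()>20: A=np.c_[t[top][:,:2],np.ones(top.sum())]; print("plane",np.linalg.lstsq(A,t[top][:,2],rcond=None)[0], "x range",t[top][:,0].min(),t[top][:,0].max())
    if n=="side": save(p,"s3",(280,160,480,330),4)
print(e,o["orientation"])
go((.592,-.276,.16,95))
E
```

```text
time_s: 8.92
eef_pos: [0.6499, 0.086, 0.158]
orientation: [-3.14, -0.001, 2.236]
ft_force: [0.0, -0.4, -0.7]
grip_width: 0.0562
grasp_force: 20.0
wrist 10649 [-0.0167074  0.0270926  0.0287926] [[-0.0171, -0.0242, -0.0288], [0.0157, -0.0003, -0.0271], [0.027, 0.0241, 0.0167]]
plane [ 0.02445697  0.0011217  -0.02739191] x range -0.019229088195296833 0.026798689905768676
side 765 [-0.0193074  0.0224926  0.0282926] [[-0.0294, -0.0226, -0.0283], [-0.0222, 0.003, -0.0225], [0.024, 0.0253, 0.0192]]
plane [-0.00379156  0.00065191 -0.02638298] x range -0.02831151826940041 0.026438018784555747
top 0  
[0.64990927 0.08599386 0.1580074 ] [-3.13987474e+00 -1.02467531e-03  2.23613285e+00]
[-249.  -268.9   -1.8] [-0.1 -0.  33.1]
```

View pics/s3.png

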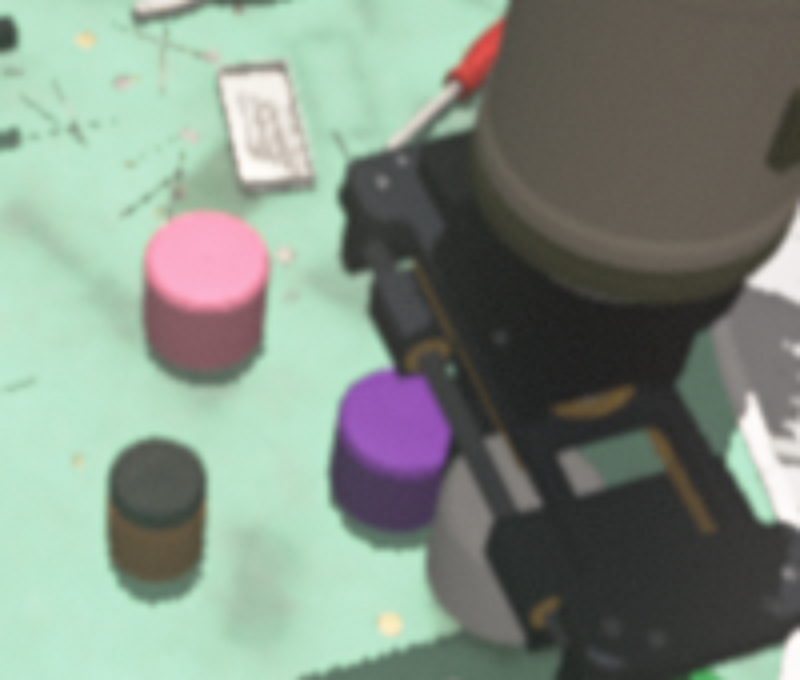

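The cup is held level at (490,540) of the crop, with its top 28 mm above the TCP and its rim 20 mm below. The pot, pink and purple things are undisturbed. Carry high over the wall.

```bash
python3 -m crank '[{"grip":0.5,"translation":[-15,-16,-1],"dr":[0,0,2]},{"grip":0.5,"translation":[-35,-38,-2],"dr":[0,0,5]},{"grip":0.5,"translation":[-56,-60,-2],"dr":[0,0,8]},{"grip":0.5,"translation":[-78,-84,-2],"dr":[0,0,11]},{"grip":0.5,"translation":[-100,-108,-2],"dr":[0,0,14]},{"grip":0.5,"translation":[-122,-132,-2],"dr":[0,0,17]},{"grip":0.5,"translation":[-144,-156,-2],"dr":[0,0,20]},{"grip":0.5,"translation":[-166,-179,-2],"dr":[0,0,23]},{"grip":0.5,"translation":[-188,-203,-2],"dr":[0,0,26]},{"grip":0.5,"translation":[-210,-227,-2],"dr":[0,0,29]},{"grip":0.5,"translation":[-230,-248,-2],"dr":[0,0,31]},{"grip":0.5,"translation":[-243,-262,-2],"dr":[0,0,33]},{"grip":0.5,"translation":[-249,-269,-2],"dr":[0,0,33]},{"grip":0.5,"translation":[-249,-269,-2],"dr":[0,0,33]},{"grip":0.5,"translation":[-249,-269,-2],"dr":[0,0,33]},{"grip":0.5,"translation":[-249,-269,-2],"dr":[0,0,33]},{"grip":0.5,"translation":[-249,-269,-2],"dr":[0,0,33]}]'
python3 - <<'E'
from h import *
o=get_obs(); e=o["eef_pos"]; R=Ro.from_euler("xyz",o["orientation"])
for n in("wrist","side"):
    p=read_camera(n); P,u,v=(wpts if n=="wrist" else pts)(p); save(p,n[0]+"4")
    s=(P[:,0]>.49)&(P[:,0]<.69)&(P[:,1]<-.17)&(P[:,1]>-.38)&(P[:,2]>.066)&(P[:,2]<.076)
    q=np.ascontiguousarray(P[s][:,:2],dtype=np.float32); print(n,len(q),cv2.minAreaRect(q) if len(q)>4 else "")
    t=R.inv().apply(P-e); c=(np.hypot(t[:,0],t[:,1])<.034)&(np.abs(P[:,2]-e[2]-.027)<.004)&(np.abs(t[:,1])<.026)
    print(c.sum(),np.percentile(t[c],[.5,50,99.5],axis=0).round(4).tolist() if c.any() else "")
    if n=="wrist":
        A=np.array([.442,-.2585]); D=P[:,:2]-A; r=np.hypot(*D.T); s=(np.abs(P[:,2]-.067)<.004)&(r>.025)&(r<.08)&(D[:,0]<0)
        print("lever",s.sum(),np.degrees(np.arctan2(np.median(D[s][:,1]),np.median(D[s][:,0]))) if s.any() else "")
go((.5915,-.276,.092,95))
E
```

```text
time_s: 10.48
eef_pos: [0.5933, -0.2741, 0.1614]
orientation: [3.141, -0.001, 1.663]
ft_force: [-0.2, 0.5, -0.6]
grip_width: 0.0564
grasp_force: 20.0
wrist 4578 ((0.5908366441726685, -0.27753937244415283), (0.1527470052242279, 0.1531601995229721), 82.85367584228516)
7933 [[-0.0175, -0.0247, -0.029], [0.012, 0.0001, -0.0274], [0.0264, 0.0251, -0.0233]]
lever 756 126.45432793015668
side 905 ((0.5925576686859131, -0.2759847342967987), (0.15428116917610168, 0.1534779667854309), 82.70758819580078)
203 [[-0.0093, -0.023, -0.0287], [0.0192, -0.0041, -0.0262], [0.0282, 0.0237, -0.0232]]
[-1.3 -1.8 69.5] [ 0.  -0.   0.2]
```

View pics/s4.png

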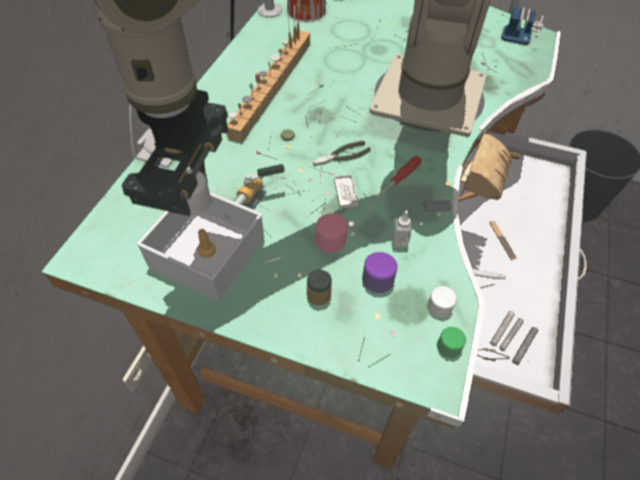

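The cup at (185,195) is above the pan, over the nozzle as seen obliquely, and everything else is in place. Now lower it slowly to hover.

```bash
python3 -m crank '[{"grip":0.5,"translation":[-1,-2,10],"dr":[0,0,0]},{"grip":0.5,"translation":[-1,-2,24],"dr":[0,0,0]},{"grip":0.5,"translation":[-1,-2,38],"dr":[0,0,0]},{"grip":0.5,"translation":[-1,-2,50],"dr":[0,0,0]},{"grip":0.5,"translation":[-1,-2,60],"dr":[0,0,0]},{"grip":0.5,"translation":[-1,-2,66],"dr":[0,0,0]},{"grip":0.5,"translation":[-1,-2,69],"dr":[0,0,0]},{"grip":0.5,"translation":[-1,-2,69],"dr":[0,0,0]},{"grip":0.5,"translation":[-1,-2,69],"dr":[0,0,0]},{"grip":0.5,"translation":[-1,-2,69],"dr":[0,0,0]},{"grip":0.5,"translation":[-1,-2,69],"dr":[0,0,0]},{"grip":0.5,"translation":[-1,-2,69],"dr":[0,0,0]}]'
python3 - <<'E'
from h import *
p=read_camera("side"); save(p,"s5",(110,110,310,310),3); P,u,v=pts(p); e=get_obs()["eef_pos"]
for n,P in(("side",P),("wrist",wpts(read_camera("wrist"))[0])):
    s=(np.hypot(*(P[:,:2]-e[:2]).T)<.04)&(np.abs(P[:,2]-e[2]-.027)<.004)
    if s.sum()>20: q=np.ascontiguousarray(P[s][:,:2],dtype=np.float32); print(n,s.sum(),"cup top",q.min(0),q.max(0),np.median(P[s][:,2]))
go((.5914,-.2756,.092,95)); print(e)
E
```

```text
time_s: 11.58
eef_pos: [0.591, -0.2773, 0.093]
orientation: [3.141, 0.0, 1.66]
ft_force: [0.3, -0.1, -0.1]
grip_width: 0.0564
grasp_force: 20.0
side 199 cup top [ 0.5531201  -0.28625506] [ 0.6251389  -0.24827573] 0.11916716052325982
wrist 8142 cup top [ 0.551588 -0.297244] [ 0.6282878  -0.25018197] 0.12033668748674188
[1.6 0.6 0.8] [0.  0.  0.1]
[ 0.59096453 -0.27727448  0.09289828]
```

View pics/s5.png

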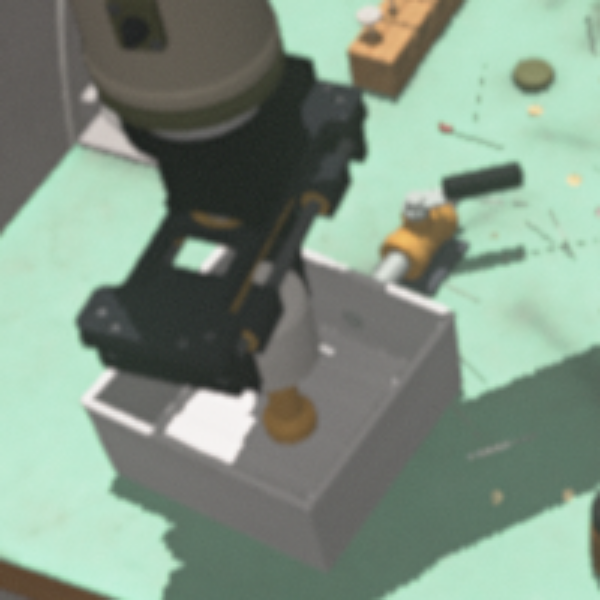

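The cup sits centred over the nozzle at (285,400), with its rim about 11 mm above the mouth and the lever at half open. One small trim, then settle.

```bash
python3 -m crank '[{"grip":0.5,"translation":[1.2,0.5,0.7],"dr":[0,0,0]},{"grip":0.5,"translation":[1.2,0.5,0.7],"dr":[0,0,0]},{"grip":0.5,"translation":[1.2,0.5,0.7],"dr":[0,0,0]},{"grip":0.5,"translation":[1.2,0.5,0.7],"dr":[0,0,0]},{"grip":0.5,"translation":[1.2,0.5,0.7],"dr":[0,0,0]},{"grip":0.5,"translation":[1.2,0.5,0.7],"dr":[0,0,0]}]' && python3 -c "
from cell import sign_off; print(sign_off())"
```

```text
time_s: 12.18
eef_pos: [0.5911, -0.276, 0.0918]
orientation: [-3.142, -0.0, 1.66]
ft_force: [1.2, -0.8, -1.2]
grip_width: 0.0563
grasp_force: 20.0
the job is handed in; nothing more can be done
None
```

The job is handed in at 12.2 s: the lever was left at about 45° and the large pale cup is held level, centred to within about 2 mm by the cameras, with its rim about 10 mm above the nozzle's mouth; I saw no contact with the pan or nozzle, and no sign that the glue pot or dropper bottle moved.

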